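# Open the case and hold its lift-out tray up level

### The arm

A 7-joint arm with a two-finger parallel gripper is mounted at the origin on the work surface. World frame = base frame: x ahead of the robot, y to its left, z up, the work surface at z = 0. Lengths are in m, angles in rad, forces in N, time in s.
With the tool pointing down it reaches from about 0.425 to 0.925 m from the base axis. Payload 6.8 kg.
Tool frame: the origin (TCP) lies midway between the tips of the shut fingers; the grasp point (between the pads) lies 19 mm behind it (r.grip_point_offset is the distance from the TCP to the grasp point, in m); z points along the fingers, y is the direction in which the jaws open and shut (so a half turn about z gives the same grasp; the last joint's range is limited). The gripper opens to 85 mm and grips with 20 to 120 N. Pads are 22 mm wide; open, the fingers measure 114 mm over their backs; the gripper's body (76 mm by 85 mm) begins 54 mm behind the grasp point. The pads swing forward as they close: fully open they stand 13 mm farther back than shut.
Start: joints at [-1.285, 0.477, 0.022, 1.555, -0.011, 1.109, -0.083], TCP at [0.259, 0.623, 0.231] pointing down, gripper open.
Joint ranges: [-2.96, 2.96], [-0.34, 2.1], [-1.41, 1.46], [0.24, 2.44], [-1.37, 4.51], [0.17, 1.92], [-2.96, 2.96]. Speed limits (rad/s): [2.39, 2.39, 3.14, 3.14, 3.14, 3.14, 3.14].

### API

Orientations are given as a rotation vector (axis times angle).
In Python, from bench import r, grab_frame, camera_params gives the robot as it stands.
- The arm moves only by the tool carry_out, never from a script. Its argument "motion" is text: rows parted by semicolons, each of 5 numbers parted by spaces: the closure, from 0 (fully open) to 1 (shut), then the shift along the tool's x, y, z in mm, then the turn about the tool's z in rad. In form: fingers dx dy dz twist; .... A call has exactly 8 rows; each row shifts and turns the commanded pose from where the row before left it, along the tool's axes as they then stand; what a row does not reach is not made up. A row lasts 1/8 s, in which the tool goes at most 62.5 mm and 10.7 degrees, less where a joint would pass 70% of its speed; a pose out of reach is approached as far as the arm can. A call with a gripper value outside its range is refused whole. The fingers move at their own pace and stop on an object; "newtons" is the grip in N (left out, the last holds). Time passes only in rows, so rows that do not move let the fingers close, or fill a call up. It gives the time, the measured TCP pose, the force and the opening at its end, in the units of the state.
- r.get_obs(): the state, without advancing time (a new reading comes with each control period).
- grab_frame(name): name is "scene" or "top" or "wrist"; returns the picture (480x640x3 uint8, red, green, blue); there is no depth.
- camera_params(name): a dict with "fx", "fy", "cx", "cy" (pixels), "eye" and "attitude" of the camera in the world. Camera axes: x right, y down, z forward; pixel columns grow to the right and rows downward; lengths in m; the calibration is good to about 2 mm. A picture is of the moment at which its call begins: read the wrist's pose just before it. camera_params takes no time and is no camera call; for the wrist camera it gives the pose at the moment of the call.
- r.hand_in(): hands the job in, once; it reports no verdict.
The state is a dict: "clock": time; "joints": joint angles; "qvel": joint speeds; "tau": joint torques, N m; "tcp_pos": TCP position; "orientation": TCP orientation; "contact_force": force on the tool from outside, world axes, zero at the start; "moment": the same for the moment, N m; "grip_width": finger opening in m.
Only numpy, scipy, OpenCV 4.12 (cv2) and the standard library are available. Lean on these libraries where they do the work, as an engineer would, in place of code of your own. Each camera call takes 0.05 s, during which the arm holds its last target.

### The job

I need the hex key from the bottom of the aluminium case: push the latch button on its front fully down and let go so that the lid springs open, then take the lift-out tray by its carrying bar and lift it out, level all the way, with the three cartridge bodies standing in it. Finish while holding the tray still and level in the air, its underside at least 5 cm above the case's rim, so that I can reach under it; do not put it down. Leave the other things on the sideboard where they are.

Things in the scene. Friction and masses are not known exactly. Their poses are not given: they have to be found in the camera images.
- case: Aluminium case, 190 mm deep (its x), 270 mm wide (its y), closed by a hinged lid with an aluminium frame and a clear window. Heavy, does not move. Origin: centre of its underside, on the sideboard. Its -x side is the front, with the latch; its +x side carries the hinge. Walls 5 mm thick, rim 120 mm above the sideboard, closed lid 139 mm. Inside, 180 x 260 mm, the tray rests on two ledges 32 mm up.
- latch_top (a point): Centre of the top of the round metal press button of the case's latch, 25 mm across. The button stands up from the 44 x 56 mm metal latch housing that sticks out from the middle of the case's front (button axis 33 mm in front of the front wall); button top 127 mm above the sideboard when not pressed, 11 mm proud of the housing. It is pressed straight down.
- latch (a joint): How far the latch button is pressed (m): 0 = up, 0.006 = fully down, on its stop. A spring pushes it back up: 1.5 N to start it, 5 N at the bottom. After about 4 mm it has drawn the bolt off the lid's keeper and the lid springs open.
- lid (a joint): Opening angle of the case's lid (rad): 0 = shut and latched, 1.75 = fully open, leaning slightly back from upright. Hinged along the case's back rim; once the latch lets go, its spring swings it fully open in 1 to 2 s and keeps it there.
- lid_front (a point): Middle of the lid's front edge, at half the thickness of its 18 mm frame; 190 mm from the hinge.
- tray: Grey plastic lift-out tray inside the case, seen through the window: 160 mm (its x) by 236 mm (its y), walls 40 mm high, a lengthwise web and two cross walls make six compartments. Origin: centre of its underside, 32 mm above the sideboard while it sits in the case, its axes along the case's to within 1 degree, centred to within 2 mm. Loose, about 10 mm of room all round. With its load 0.5 to 0.7 kg, the load not quite centred.
- tray_grip (a point): Middle of the tray's carrying bar, in the tray's axes, 74 mm above the tray's underside (106 mm above the sideboard in the case). The bar is flat-sided aluminium, 12 mm wide (tray x), 14 mm high, and runs along the tray's y for its whole length, on an upright at each end; nothing in the tray is higher than 45 mm above its underside, so the space beside and below the bar is free.
- hex_key: L-shaped chrome hex key, 6 mm thick, 90 mm long, lying on the floor of the case under the tray. It stays there. Origin: at its underside, near its middle.
- cartridge_a: Black plastic cartridge body, loose, standing in one of the tray's corner compartments: 37 mm across its collar, 40 mm high, 30 to 90 g. Origin: centre of its underside, 3 mm above the tray's underside; its z is its axis. All three are treated alike.
- cartridge_b: Orange plastic cartridge body, loose, standing in one of the tray's corner compartments: 37 mm across its collar, 40 mm high, 30 to 90 g. Origin: centre of its underside, 3 mm above the tray's underside; its z is its axis. All three are treated alike.
- cartridge_c: White plastic cartridge body, loose, standing in one of the tray's corner compartments: 37 mm across its collar, 40 mm high, 30 to 90 g. Origin: centre of its underside, 3 mm above the tray's underside; its z is its axis. All three are treated alike.
- jar: Small frosted glass jar with a metal screw lid on, 56 mm across, 56 mm high. Loose, stands near the case; to be left alone. Origin: centre of its underside.
- tape_measure: Black tape measure standing on its edge, 60 x 30 mm, 58 mm high, round metal disc on its cheeks. Loose, stands near the case; to be left alone. Origin: centre of its underside.
- coffee_cup: White espresso cup without a handle, 60 mm across, 55 mm high. Loose, stands near the case; to be left alone. Origin: centre of its underside.
- notebook: Closed cloth-bound notebook lying flat, 105 x 148 mm, 14 mm thick. Loose, stands near the case; to be left alone. Origin: centre of its underside.
- glasses_case: Dark hard spectacle case, 158 x 56 mm, 30 mm high. Loose, stands near the case; to be left alone. Origin: centre of its underside.
- caliper: Sliding caliper lying flat, 160 mm long, 12 mm high. Loose, stands near the case; to be left alone. Origin: at its underside, near its slide.

How it is judged:
By the outcome, as a careful person would: the job done as asked, in the order asked, and still so for the second after the job is handed in, while the arm keeps its last pose, push and grip.
It also fails if it takes over 51 s, if anything falls off the work surface, if the arm or the gripper's body presses on something with over 40 N, if the wrist force passes 120 N, or if a joint passes its speed limit or range.

## Working session

There is one attempt and no reset: what is moved stays moved. The work goes in short steps, Python scripts to look and compute and a tool call to move; the robot and the scene stay as the last step left them, time stands still between calls to the robot, and variables do not carry over. Pictures are saved under pics/ and viewed, and the job is handed in when it is done.

Besides the shell and the picture viewer there is one more tool, called after "Call:" in YAML: its name, and indented under it one key for each argument. carry_out: Moves the arm, as the interface text tells. Its arguments: {"type":"object","properties":{"motion":{"type":"string"},"newtons":{"type":"number"}},"required":["motion"]}

```bash
mkdir -p pics; ls
python3 - <<'E'
from bench import r, grab_frame, camera_params
import cv2
for n in ["scene","top","wrist"]:
    p=camera_params(n); print(n,p)
    cv2.imwrite(f"pics/{n}0.png",cv2.cvtColor(grab_frame(n),cv2.COLOR_RGB2BGR))
print(r.get_obs())
E
```

```text
pics
scene {'fx': 525.4684011088094, 'fy': 525.4684011088094, 'cx': 319.2583510861475, 'cy': 236.33241214998694, 'eye': array([ 1.04040538, -0.40936352,  0.98550129]), 'attitude': array([-2.3116134 , -1.01092932,  0.34966523])}
top {'fx': 456.63391379262885, 'fy': 456.63391379262885, 'cx': 324.06802702086776, 'cy': 233.32326990326092, 'eye': array([0.45894619, 0.01247141, 1.1274464 ]), 'attitude': array([-2.1516458 ,  2.16644169, -0.06806733])}
wrist {'fx': 425.9327290933618, 'fy': 425.9327290933618, 'cx': 321.9004393875469, 'cy': 240.12882247357564, 'eye': array([0.18876409, 0.65210004, 0.37311727]), 'attitude': array([2.39462281, 1.59813215, 0.24258732])}
{'clock': 0.15, 'joints': array([-1.2851174 ,  0.47765373,  0.02237707,  1.55618618, -0.01150934,
        1.10932921, -0.08307581]), 'qvel': array([ 7.95371440e-04, -3.22440071e-03,  5.12675765e-04, -1.63744586e-03,
        1.04648689e-03,  4.94957105e-05, -1.48706179e-03]), 'tau': array([ 2.74895930e-03, -5.96926653e+01,  1.61021523e+00, -2.81490952e+01,
        1.26555483e-02,  6.50334317e-03,  1.04259223e-05]), 'tcp_pos': array([0.25883146, 0.62291435, 0.2305366 ]), 'orientation': array([-6.14505959e-01, -3.08072617e+00,  2.25729392e-03]), 'contact_force': array([-0.61297929,  0.04084621, -0.30154027]), 'moment': array([ 0.01303966,  0.01787505, -0.04947489]), 'grip_width': 0.08540311628607024}
```

View pics/scene0.png

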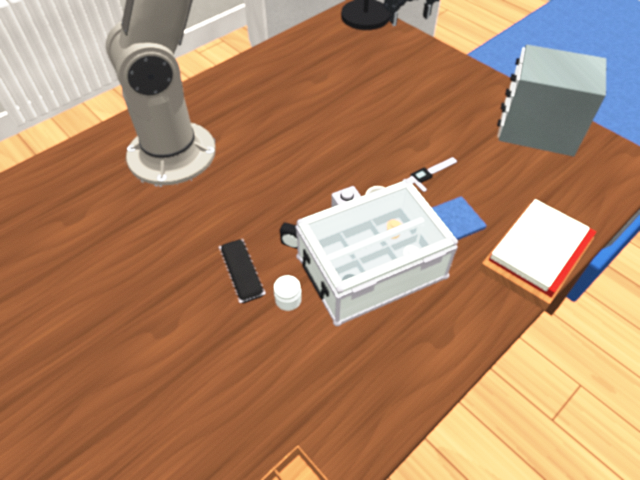

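View pics/top0.png

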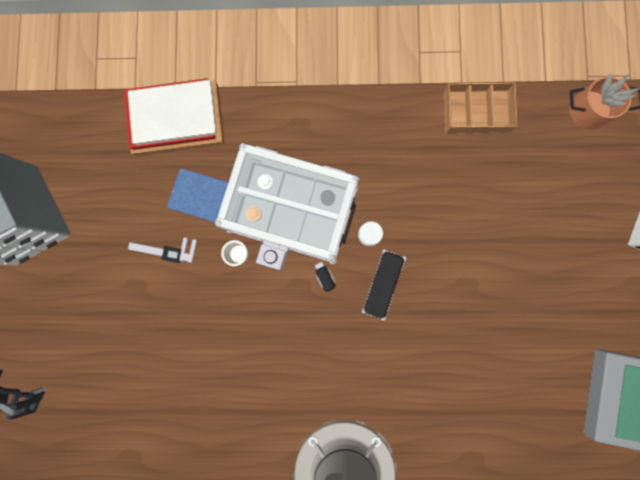

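View pics/wrist0.png

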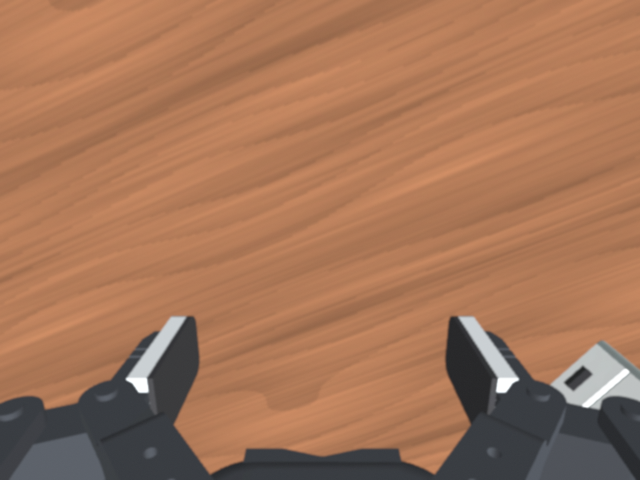

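Top view: case centred near (288,202), latch button near (270,257), the cup (234,253) beside the latch, tape (325,277), jar (371,233). I'll zoom in for corners and the button.

```bash
cat > h.py <<'E'
import numpy as np, cv2
from scipy.spatial.transform import Rotation as R
from bench import r, grab_frame, camera_params
def K(p): return np.array([[p['fx'],0,p['cx']],[0,p['fy'],p['cy']],[0,0,1.]])
def ray(p,uv):
    d=np.linalg.inv(K(p))@np.array([uv[0],uv[1],1.]); return R.from_rotvec(p['attitude']).apply(d)
def onz(p,uv,z):
    d=ray(p,uv); return p['eye']+d*(z-p['eye'][2])/d[2]
def proj(p,X):
    c=R.from_rotvec(p['attitude']).inv().apply(np.atleast_2d(X)-p['eye']); q=c@K(p).T; return q[:,:2]/q[:,2:]
def tri(a,ua,b,ub):
    A=[];y=[]
    M=np.zeros((3,3));v=np.zeros(3)
    for p,u in((a,ua),(b,ub)):
        d=ray(p,u);d/=np.linalg.norm(d);P=np.eye(3)-np.outer(d,d);M+=P;v+=P@p['eye']
    return np.linalg.solve(M,v)
def save(name,img): cv2.imwrite(f"pics/{name}.png",cv2.cvtColor(img,cv2.COLOR_RGB2BGR))
def crop(name,img,x0,y0,w,h,s):
    save(name,cv2.resize(img[y0:y0+h,x0:x0+w],None,fx=s,fy=s,interpolation=cv2.INTER_CUBIC))
E
python3 - <<'E'
from h import *
t=cv2.cvtColor(cv2.imread("pics/top0.png"),cv2.COLOR_BGR2RGB)
s=cv2.cvtColor(cv2.imread("pics/scene0.png"),cv2.COLOR_BGR2RGB)
crop("t1",t,205,135,200,150,4); crop("s1",s,270,160,200,150,4)
p=camera_params("top"); q=camera_params("scene")
print(proj(p,[[0,0,0],[.259,.623,.231]]),proj(q,[[0,0,0],[.259,.623,.231]]))
E
```

```text
[[345.01111774 471.11712287]
 [ 26.21127501 380.57214024]] [[171.63254017 152.08829455]
 [408.845673    24.33567415]]
```

View pics/t1.png

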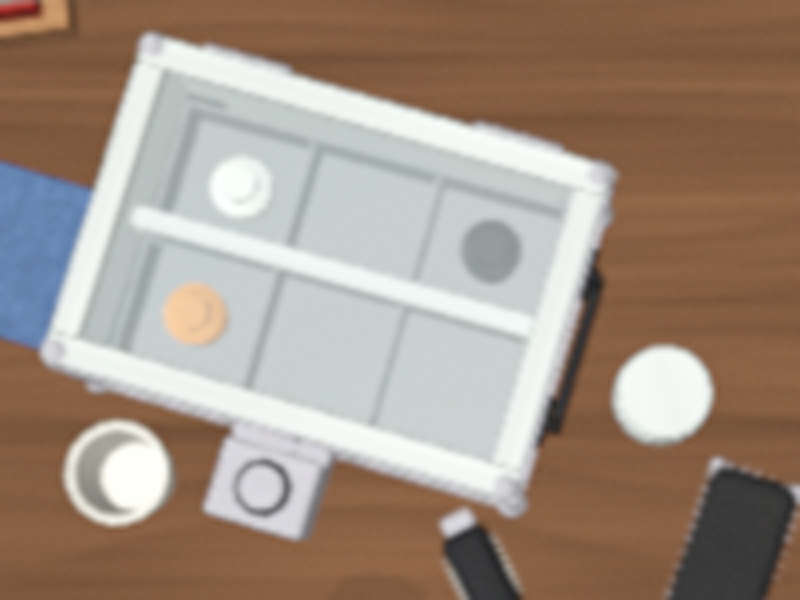

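View pics/s1.png

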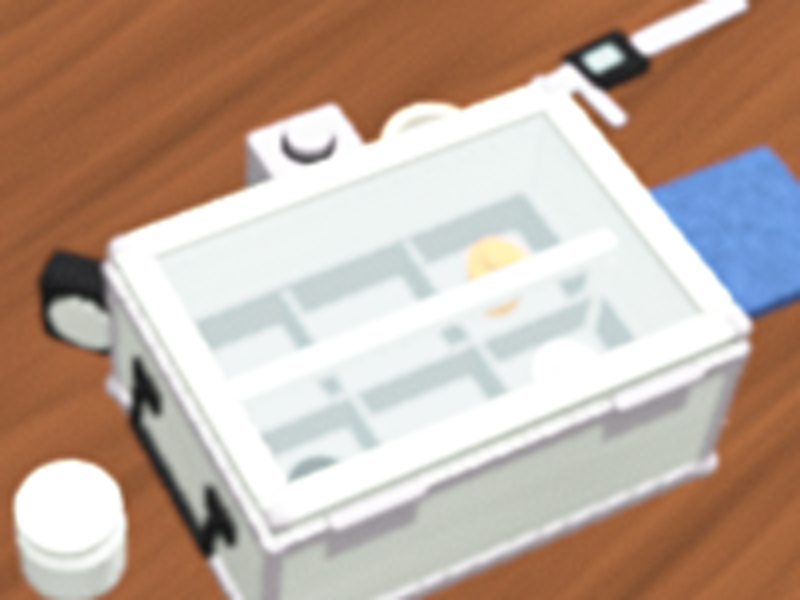

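Run:
```python
from h import *
p=camera_params("top"); q=camera_params("scene")
f=lambda x,y,x0,y0:(x0+(x+.5)/4-.5,y0+(y+.5)/4-.5)
T=lambda x,y,z:onz(p,f(x,y,205,135),z)
S=lambda x,y,z:onz(q,f(x,y,270,160),z)
C=np.array([T(*c,.139) for c in[(150,45),(607,178),(510,500),(55,352)]])
print(C, C.mean(0)); 
for i in range(4): print(np.linalg.norm(C[i]-C[i-1]))
for i,j in((1,0),(2,3)):
    d=C[j]-C[i];print("y dir yaw",np.arctan2(-d[0],d[1]))
for i,j in((3,0),(2,1)):
    d=C[j]-C[i];print("x dir yaw",np.arctan2(d[1],d[0]))
b=T(263,487,.127);print("button",b,S(310,142,.127))
B=[T(140,217,.112),T(525,325,.112)];d=B[0]-B[1];print("bar",B,np.linalg.norm(d),np.arctan2(-d[0],d[1]),(B[0]+B[1])/2)
CS=np.array([S(*c,.139) for c in[(742,325),(275,515),(115,245),(550,85)]]);print(CS,CS.mean(0))
for n,c,z,in(("cup",(120,472),.055),("jar",(663,395),.056),("tape",(480,560),.058)):print(n,T(*c,z))
print(r.grip_point_offset); 
o=r.get_obs(); print(R.from_rotvec(o['orientation']).as_matrix())
```

```text
[[ 0.74875803  0.22378451  0.139     ]
 [ 0.67050118 -0.02933039  0.139     ]
 [ 0.49435888  0.02513342  0.139     ]
 [ 0.57713767  0.27428181  0.139     ]] [0.62268894 0.12346734 0.139     ]
0.1788952937141937
0.26493637831397365
0.18437032677680876
0.262539997934122
y dir yaw -0.29985302976442596
y dir yaw -0.32077250245012984
x dir yaw -0.2861625932537487
x dir yaw -0.299878777272822
button [0.50281346 0.16101782 0.127     ] [0.51172037 0.15413693 0.127     ]
bar [array([0.65699324, 0.23412491, 0.112     ]), array([0.59320207, 0.01638519, 0.112     ])] 0.22689182593526533 -0.2849947002122482 [0.62509765 0.12525505 0.112     ]
[[ 0.75507755  0.21881809  0.139     ]
 [ 0.67597577 -0.03098802  0.139     ]
 [ 0.5013051   0.02195557  0.139     ]
 [ 0.57914088  0.27257737  0.139     ]] [0.62787482 0.12059075 0.139     ]
cup [0.5154079  0.25664489 0.055     ]
jar [ 0.55838004 -0.06413322  0.056     ]
tape [0.4624086  0.04391792 0.058     ]
0.0187
[[-9.23470074e-01  3.83670191e-01 -4.54062627e-04]
 [ 3.83670444e-01  9.23469057e-01 -1.37485809e-03]
 [-1.08179279e-04 -1.44385071e-03 -9.99998952e-01]]
```

```bash
cat >> h.py <<'E'
YAW=-0.295; CX=np.array([np.cos(YAW),np.sin(YAW)]); CY=np.array([-CX[1],CX[0]]); CC=np.array([0.6245,0.1225])
def plan(tgt,yaw):
    """tool x yaw target; twist needed, then shift in twisted tool axes (mm)"""
    o=r.get_obs(); M=R.from_rotvec(o['orientation']).as_matrix()
    y0=np.arctan2(M[1,0],M[0,0]); tw=-(((yaw-y0)+np.pi)%(2*np.pi)-np.pi)
    M2=M@R.from_rotvec([0,0,tw]).as_matrix()
    print("t",o['clock'],"tcp",o['tcp_pos'].round(4),"F",o['contact_force'].round(2),"Mo",o['moment'].round(2),"w",round(o['grip_width'],4))
    print("twist",tw,"shift mm",(M2.T@(np.array(tgt)-o['tcp_pos'])*1000).round(1),"tilt",M[:,2].round(4))
E
python3 - <<'E'
from h import *
b=CC-.128*CX; print("btn",b)
t=b-.005*CX
plan([*t,.145],YAW+np.pi)
E
```

```text
btn [0.50202933 0.1597147 ]
t 0.15 tcp [0.2588 0.6229 0.2305] F [-0.61  0.04 -0.3 ] Mo [ 0.01  0.02 -0.05] w 0.0854
twist -0.09876765504161789 shift mm [-362.4 -372.4   86.1] tilt [-5.0e-04 -1.4e-03 -1.0e+00]
```

Call:
carry_out:
  motion: "1 0 0 0 -0.099; 1 -40 -41 0 0; 1 -43 -44 0 0; 1 -43 -44 0 0; 1 -43 -44 0 0; 1 -43 -44 0 0; 1 -43 -44 0 0; 1 -43 -44 0 0"
  newtons: 40

```text
clock: 1.15
tcp_pos: [0.4561, 0.243, 0.2313]
orientation: [0.461, 3.107, 0.0]
contact_force: [0.6, 0.2, -0.7]
grip_width: 0.0001
```

Run:
```python
from h import *
b=CC-.128*CX
plan([*(b-.005*CX),.145],YAW+np.pi)
```

```text
t 1.15 tcp [0.4561 0.243  0.2313] F [ 0.63  0.21 -0.72] Mo [ 0.02 -0.08  0.02] w 0.0001
twist 0.0003079765438456228 shift mm [-63.2 -66.4  86.3] tilt [ 1.e-04  2.e-04 -1.e+00]
```

Call:
carry_out:
  motion: "1 -32 -33 0 0; 1 -31 -33 10 0; 1 0 0 30 0; 1 0 0 20 0; 1 0 0 0 0; 1 0 0 0 0; 1 0 0 0 0; 1 0 0 0 0"

```text
clock: 2.15
tcp_pos: [0.497, 0.1637, 0.172]
orientation: [0.461, 3.107, 0.001]
contact_force: [-0.1, 0.9, -0.1]
grip_width: -0.0
```

Run:
```python
from h import *
b=CC-.128*CX
p=camera_params("wrist");q=camera_params("scene")
w=grab_frame("wrist"); s=grab_frame("scene"); t=grab_frame("top")
print(proj(p,[[*b,.127]]),proj(p,[r.get_obs()['tcp_pos']]), proj(q,[[*b,.127],r.get_obs()['tcp_pos']]))
save("w2",w); crop("s2",s,270,110,200,150,4)
plan([*(b-.005*CX),.145],YAW+np.pi)
```

```text
[[316.91757009 286.42545208]] [[321.53969936 319.20469818]] [[345.8456634  191.43068858]
 [346.13518282 175.09382783]]
t 2.3 tcp [0.4967 0.1636 0.1716] F [-1.02 -0.09 -0.75] Mo [-0.01  0.01 -0.03] w -0.0
twist 0.00029406727600189697 shift mm [-1.2 -2.2 26.6] tilt [ 4.e-04  3.e-04 -1.e+00]
```

View pics/w2.png

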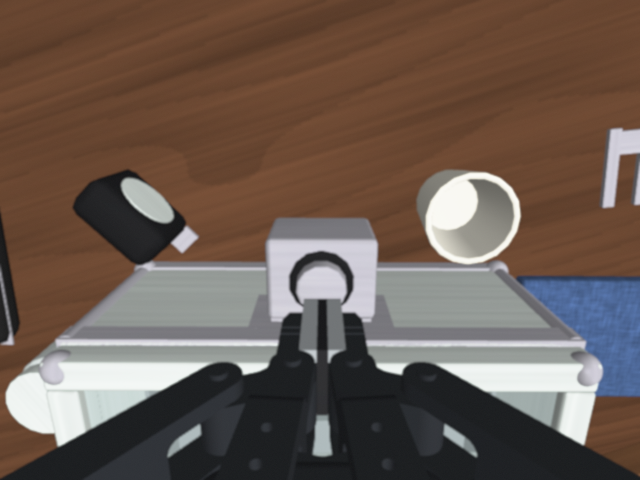

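View pics/s2.png

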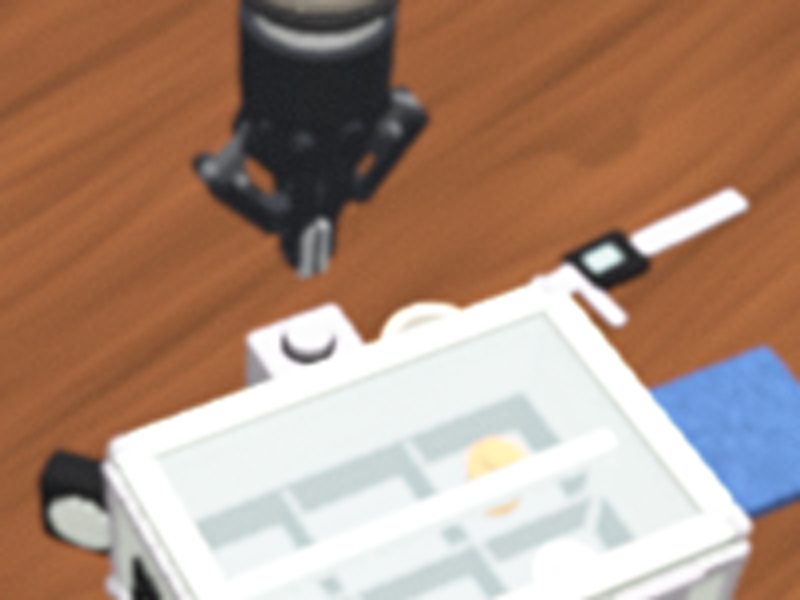

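Run:
```python
from h import *
p=camera_params("wrist")
B=onz(p,(322,286),.127);print(B, onz(p,(322,278),.127))
w=cv2.cvtColor(cv2.imread("pics/w2.png"),cv2.COLOR_BGR2RGB)
crop("w3",w,260,210,130,120,5)
# front lid corners at outer edge: z=.139
for c in((50,350),(590,350)): print(onz(p,c,.139))
```

```text
[0.50208812 0.16197195 0.127     ] [0.49815425 0.16316666 0.127     ]
[0.49111196 0.03202583 0.139     ]
[0.56485421 0.27435371 0.139     ]
```

View pics/w3.png

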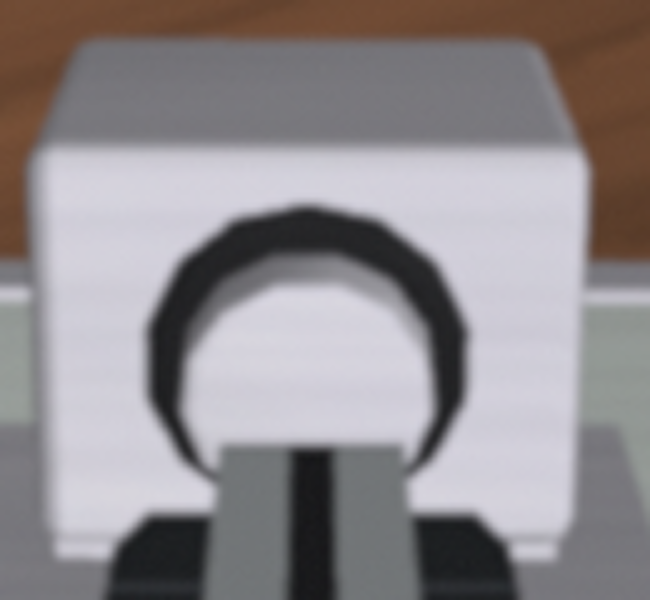

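Call:
carry_out:
  motion: "1 0 0 20 0; 1 0 0 16 0; 1 0 0 5 0; 1 0 0 0 0; 1 0 0 0 0; 1 0 0 3 0; 1 0 0 5 0; 1 0 0 4 0"

```text
clock: 3.3
tcp_pos: [0.4973, 0.1638, 0.1203]
orientation: [0.462, 3.107, 0.002]
contact_force: [-14.4, -3.5, 50.2]
grip_width: 0.0
```

Run:
```python
from h import *
plan([0.4967,.1636,.1185],YAW+np.pi)
```

```text
t 3.3 tcp [0.4973 0.1638 0.1203] F [-14.44  -3.5   50.18] Mo [-1.04  3.12 -0.03] w 0.0
twist -8.149539190593913e-05 shift mm [ 0.5 -0.4  1.8] tilt [ 7.0e-04  1.1e-03 -1.0e+00]
```

Call:
carry_out:
  motion: "1 0 0 -12 0; 1 25 0 -12 0; 1 25 0 -40 0; 1 0 0 -50 0; 1 0 0 -40 0; 0 0 0 0 0; 0 0 0 0 0; 0 0 0 0 0"

```text
clock: 4.3
tcp_pos: [0.448, 0.1776, 0.2709]
orientation: [-0.461, -3.105, 0.003]
contact_force: [-0.4, 0.2, -0.7]
grip_width: 0.0543
```

Run:
```python
from h import *
plan([0.4967,.1636,.25],YAW+np.pi)
s=grab_frame("scene"); t=grab_frame("top")
save("s4",s); crop("t4",t,205,105,200,150,4)
```

```text
t 4.3 tcp [0.448  0.1776 0.2709] F [-0.43  0.24 -0.73] Mo [-0.03  0.04  0.03] w 0.0543
twist 0.00018020801447526935 shift mm [-50.7   0.8  20.8] tilt [-0.0023 -0.0015 -1.    ]
```

View pics/s4.png

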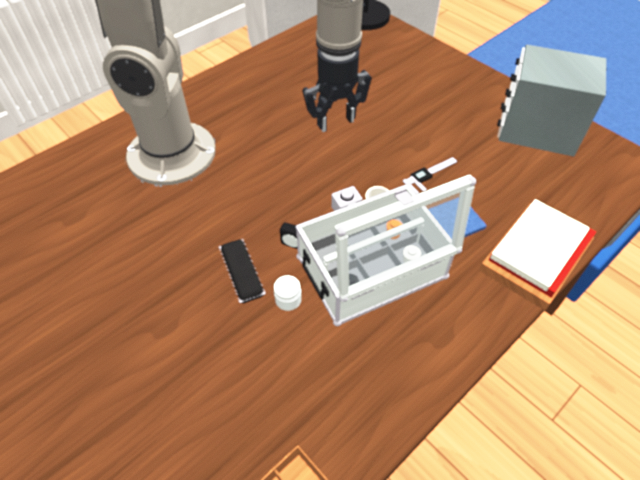

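View pics/t4.png

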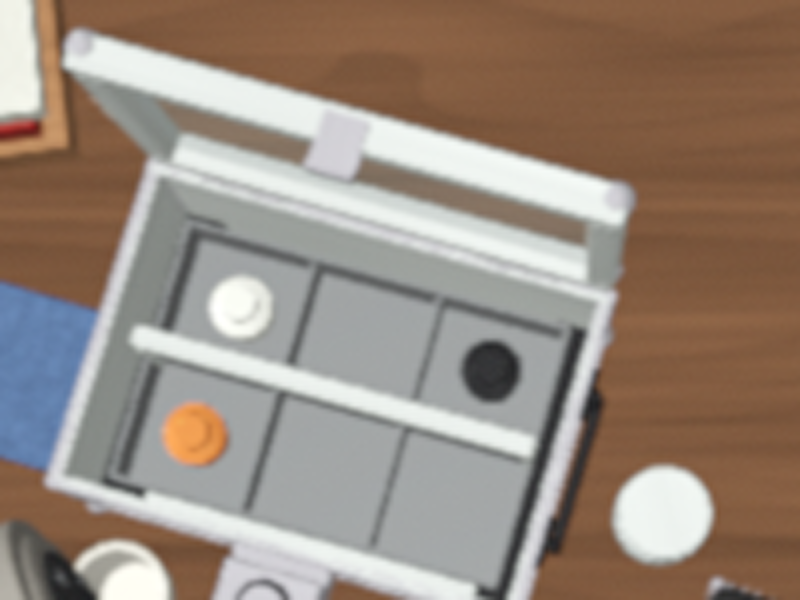

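The lid is open. I'll measure the bar: its ends are near t4 (135,337) and (533,442).

Run:
```python
from h import *
p=camera_params("top"); t=grab_frame("top")
g=cv2.cvtColor(t,cv2.COLOR_RGB2GRAY)
m=np.zeros_like(g)
poly=np.array([[236,183],[340,211],[341,222],[236,193]])
cv2.fillPoly(m,[poly],255)
m&=((g>190)*255).astype(np.uint8)
n,l,st,c=cv2.connectedComponentsWithStats(m)
i=1+np.argmax(st[1:,4]);pts=np.argwhere(l==i)[:,::-1].astype(np.float32)
rc=cv2.minAreaRect(pts);print(st[i],c[i],rc)
B=cv2.boxPoints(rc);W=np.array([onz(p,b,.113) for b in B]);print(W.round(4),W.mean(0))
vx,vy,x,y=cv2.fitLine(pts,cv2.DIST_L2,0,.01,.01).ravel()
a=onz(p,(x-50*vx,y-50*vy),.113);b=onz(p,(x+50*vx,y+50*vy),.113);d=a-b
print("yaw",np.arctan2(-d[0],d[1]),onz(p,(x,y),.113))
gp=onz(p,c[i],.113)
plan([*(gp[:2]),.25],YAW+np.pi/2)
crop("m5",np.dstack([m]*3),205,150,160,90,4)
```

```text
[238 187 101  32 575] [288.27130435 202.2626087 ] ((287.6951904296875, 202.0806884765625), (103.8458480834961, 5.601950645446777), 15.751173973083496)
[[0.6527 0.2399 0.113 ]
 [0.6651 0.2366 0.113 ]
 [0.5984 0.0106 0.113 ]
 [0.5863 0.0141 0.113 ]] [0.62562526 0.12532177 0.113     ]
yaw -0.2855987817718721 [0.6249845  0.12330776 0.113     ]
t 4.45 tcp [0.4484 0.1777 0.2713] F [-0.24 -0.53  0.11] Mo [-0.01  0.    0.02] w 0.0755
twist 1.5708772556295583 shift mm [ -0.7 184.8  21.1] tilt [-0.0016 -0.0011 -1.    ]
```

View pics/m5.png

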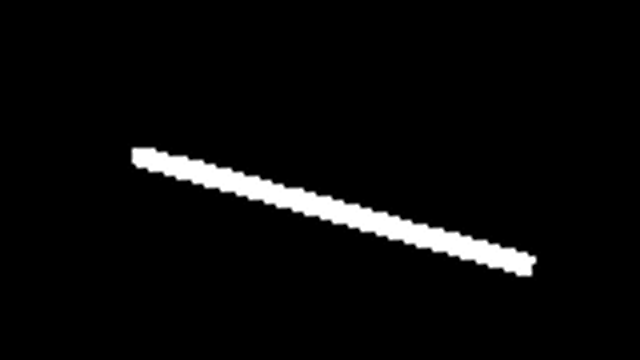

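Call:
carry_out:
  motion: "0 0 0 -10 0.18; 0 0 0 -10 0.18; 0 0 0 0 0.18; 0 0 0 0 0.18; 0 0 0 0 0.18; 0 0 0 0 0.18; 0 0 0 0 0.18; 0 0 0 0 0.18"

```text
clock: 5.45
tcp_pos: [0.4486, 0.1779, 0.2918]
orientation: [-2.402, -2.025, 0.002]
contact_force: [0.2, -0.1, 0.4]
grip_width: 0.0855
```

Run:
```python
from h import *
plan([.625,.1245,.21],-.286+np.pi/2)
```

```text
t 5.45 tcp [0.4486 0.1779 0.2918] F [ 0.18 -0.07  0.38] Mo [ 0.01  0.01 -0.05] w 0.0855
twist 0.11596115588803269 shift mm [ -1.4 184.3  81.7] tilt [-8.e-04 -6.e-04 -1.e+00]
```

Call:
carry_out:
  motion: "0 0 0 0 0.118; 0 0 40 0 0; 0 0 50 0 0; 0 0 50 0 0; 0 -1 34 20 0; 0 0 10 30 0; 0 0 0 20 0; 0 0 0 0 0"

```text
clock: 6.45
tcp_pos: [0.624, 0.1255, 0.2199]
orientation: [-2.511, -1.886, 0.007]
contact_force: [-0.3, 0.2, 0.9]
grip_width: 0.0854
```

Run:
```python
from h import *
plan([.625,.1245,.087],-.286+np.pi/2)
p=camera_params("wrist");w=grab_frame("wrist");save("w6",w)
u=np.array([-np.sin(-.286),np.cos(-.286),0]);m=np.array([.625,.1245,.113])
print(proj(p,[m-.1*u,m,m+.08*u]))
```

```text
t 6.45 tcp [0.624  0.1255 0.2199] F [-0.27  0.24  0.89] Mo [-0.01 -0.02 -0.03] w 0.0854
twist 0.00392902431037534 shift mm [ -0.3   1.8 132.9] tilt [-0.0045 -0.0016 -1.    ]
[[323.38687303 377.83703955]
 [324.15806305 237.98298717]
 [324.91549859 100.62328578]]
```

View pics/w6.png

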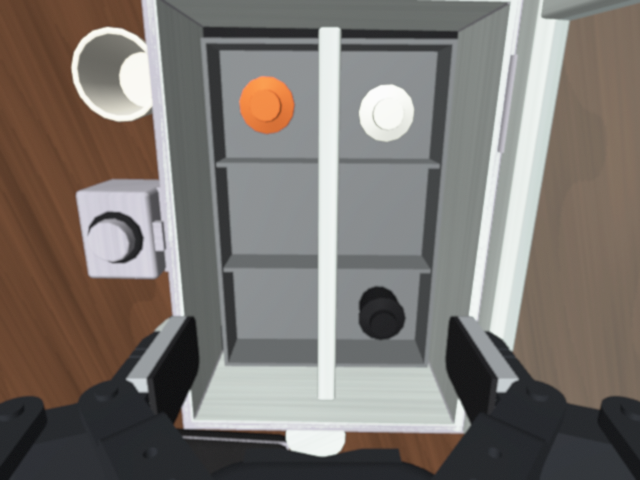

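Run:
```python
from h import *
p=camera_params("wrist");w=grab_frame("wrist")
g=cv2.cvtColor(w,cv2.COLOR_RGB2GRAY)
L=[]
for v in range(60,340,20):
    row=g[v,300:356]; k=np.where(row>185)[0]; L.append((300+k.mean(),v))
a=np.array(L,np.float32);print(a[:,0].round(1))
vx,vy,x,y=cv2.fitLine(a,cv2.DIST_HUBER,0,.01,.01).ravel()
f=lambda v:(x+(v-y)*vx/vy,v)
W=[onz(p,f(v),.113) for v in(28,400)];d=W[0]-W[1]
print(W,np.linalg.norm(d),"yaw",np.arctan2(-d[0],d[1]),"mid",(W[0]+W[1])/2)
mid=(W[0]+W[1])/2
plan([*mid[:2],.087],np.arctan2(-d[0],d[1])+np.pi/2)
```

```text
[327.  326.5 326.5 326.5 326.  326.  326.  326.  325.5 325.5 325.5 325.
 325.  325. ]
[array([0.6599599, 0.2367367, 0.113    ]), array([0.59325281, 0.01033946, 0.113     ])] 0.23602022095652633 yaw -0.2865378498141954 mid [0.62660636 0.12353808 0.113     ]
t 6.55 tcp [0.6254 0.1259 0.2226] F [-0.26  0.12  1.31] Mo [0.02 0.   0.03] w 0.0854
twist 0.004583350994987079 shift mm [ -1.9   1.9 135.6] tilt [-0.e+00 -1.e-04 -1.e+00]
```

Call:
carry_out:
  motion: "0 4 2 20 0.004; 0 0 0 25 0; 0 0 0 25 0; 0 0 0 25 0; 0 0 0 20 0; 0 0 0 12 0; 0 0 0 7 0; 0 0 0 0 0"
  newtons: 90

```text
clock: 7.55
tcp_pos: [0.6284, 0.1291, 0.0883]
orientation: [2.515, 1.882, 0.0]
contact_force: [0.4, -0.2, -0.5]
grip_width: 0.0852
```

Run:
```python
from h import *
plan([.6266,.1235,.087],-.2865+np.pi/2)
save("w7",grab_frame("wrist"))
```

```text
t 7.55 tcp [0.6284 0.1291 0.0883] F [ 0.43 -0.17 -0.53] Mo [-0.03 -0.02 -0.03] w 0.0852
twist 0.00042673853984709353 shift mm [-5.9 -0.1  1.3] tilt [ 0.  0. -1.]
```

View pics/w7.png

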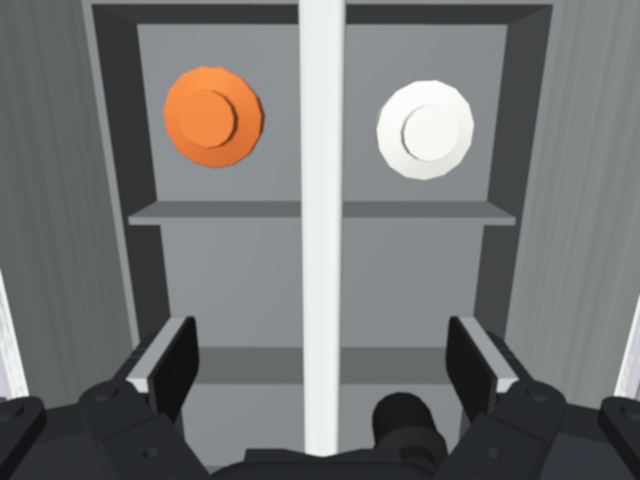

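The bar (columns 303–341) lies midway between the jaws (pads at about 190 and 455). Closing.

Call:
carry_out:
  motion: "0.3 0 0 1 0; 0.6 0 0 0 0; 1 0 0 0 0; 1 0 0 0 0; 1 0 0 0 0; 1 0 0 0 0; 1 0 0 0 0; 1 0 0 0 0"
  newtons: 90

```text
clock: 8.6
tcp_pos: [0.6284, 0.1291, 0.0876]
orientation: [-2.515, -1.882, -0.0]
contact_force: [-1.7, 0.9, 5.6]
grip_width: 0.0101
```

Call:
carry_out:
  motion: "1 0 0 -1 0; 1 0 0 -2 0; 1 0 0 -2 0; 1 0 0 -2 0; 1 0 0 -2 0; 1 0 0 0 0; 1 0 0 0 0; 1 0 0 0 0"

```text
clock: 9.6
tcp_pos: [0.6282, 0.1291, 0.0962]
orientation: [-2.515, -1.882, 0.0]
contact_force: [0.4, 0.0, -4.9]
grip_width: 0.0104
```

Run:
```python
from h import *
plan([.6266,.1235,.087],-.2865+np.pi/2)
M=R.from_rotvec(r.get_obs()['orientation']).as_matrix();print("M tool",M.T@r.get_obs()['moment'])
save("w8",grab_frame("wrist"));save("s8",grab_frame("scene"))
```

```text
t 9.6 tcp [0.6282 0.1291 0.0962] F [ 0.43  0.02 -4.86] Mo [ 0.01 -0.02 -0.  ] w 0.0104
twist 0.0005296792203486334 shift mm [-5.8  0.1  9.2] tilt [-2.e-04 -0.e+00 -1.e+00]
M tool [-0.01276489  0.0102646   0.00253567]
```

View pics/w8.png

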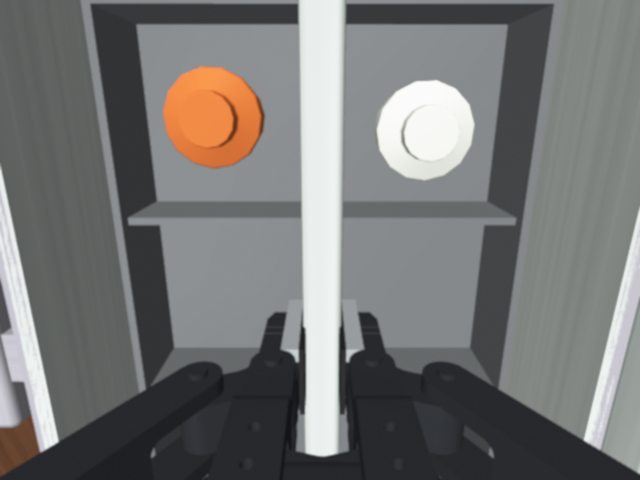

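Lifted 9 mm: the tray moves with the tool (orange cap stays at (213,117)), 4.9 N carried, and the moment is about 0. Continuing the lift.

Call:
carry_out:
  motion: "1 0 0 -4 0; 1 0 0 -8 0; 1 0 0 -11 0; 1 0 0 -12 0; 1 0 0 -12 0; 1 0 0 -12 0; 1 0 0 -12 0; 1 0 0 -12 0"

```text
clock: 10.7
tcp_pos: [0.6282, 0.1291, 0.1801]
orientation: [-2.515, -1.882, -0.0]
contact_force: [0.0, 0.0, -5.3]
grip_width: 0.0099
```

Call:
carry_out:
  motion: "1 0 0 -13 0; 1 0 0 -13 0; 1 0 0 -13 0; 1 0 0 -13 0; 1 0 0 -12 0; 1 0 0 -8 0; 1 0 0 -5 0; 1 0 0 -2 0"

```text
clock: 11.7
tcp_pos: [0.6282, 0.1291, 0.2584]
orientation: [-2.515, -1.882, 0.0]
contact_force: [0.7, 0.3, -5.4]
grip_width: 0.0101
```

Call:
carry_out:
  motion: "1 0 0 0 0; 1 0 0 0 0; 1 0 0 0 0; 1 0 0 0 0; 1 0 0 0 0; 1 0 0 0 0; 1 0 0 0 0; 1 0 0 0 0"

```text
clock: 12.7
tcp_pos: [0.6282, 0.1291, 0.2583]
orientation: [-2.515, -1.882, 0.0]
contact_force: [-0.1, -1.3, -4.6]
grip_width: 0.0105
```

Run:
```python
from h import *
plan([.6266,.1235,.087],-.2865+np.pi/2)
q=r.get_obs(); print(np.abs(q['qvel']).max(), q['moment'])
w,s,t=[grab_frame(n) for n in("wrist","scene","top")]
save("w9",w);crop("s9",s,270,80,200,150,4);crop("s9b",s,220,100,300,220,2.5);crop("t9",t,205,105,200,150,4)
```

```text
t 12.7 tcp [0.6282 0.1291 0.2583] F [-0.12 -1.29 -4.65] Mo [ 0.01 -0.01  0.  ] w 0.0105
twist 0.0004718905453637845 shift mm [ -5.8   0.  171.3] tilt [-1.e-04  0.e+00 -1.e+00]
0.0045637434271666695 [ 0.01377653 -0.00896566  0.00483539]
```

View pics/w9.png

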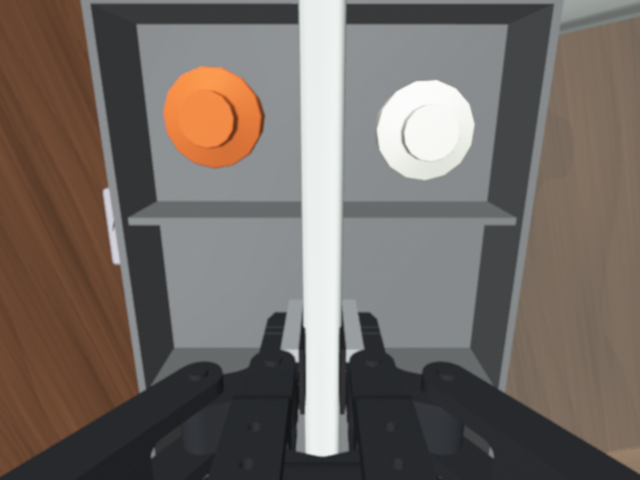

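View pics/s9b.png

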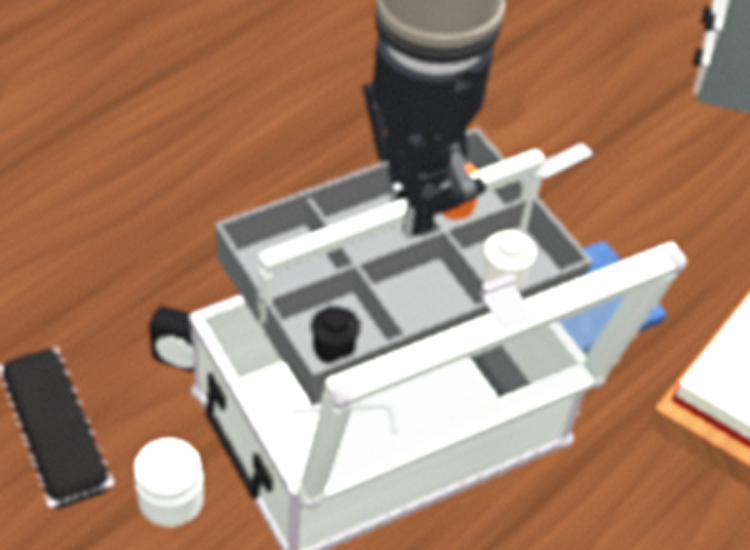

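View pics/t9.png

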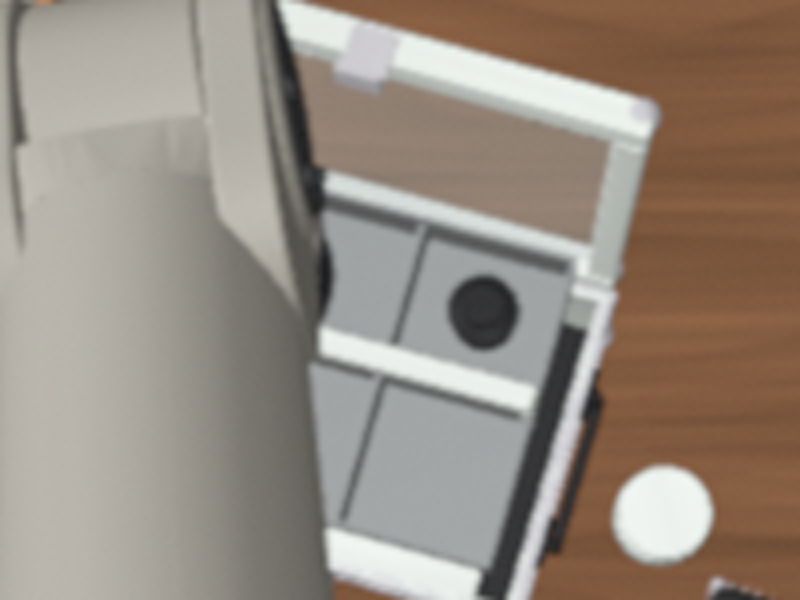

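The tray is level: its pixels match those at first lift. All three cartridges are standing, the underside is at about 0.203 m, the hex key is visible in the case, and the arm is still. Handing in.

Run:
```python
from bench import r
print(r.hand_in())
```

```text
the job is handed in; nothing more can be done
None
```

The tray is out of the case and held still and level in the air, and the hex key is visible on the case floor. I handed the job in at about 13 s; no verdict was reported.

- **Latch:** I pressed the button with the shut fingers until it reached its stop, then let go, and the lid sprang fully open clear of the gripper. The press peaked at a vertical force of about 50 N on the fingertips. That is harder than needed and above the 40 N body limit, which I took to apply only to the arm and gripper body. It is well under the 120 N wrist limit.
- **Tray:** I gripped the carrying bar about 6 mm off its middle, towards the heavier side, at 90 N and lifted it straight up.
- **Last checks:**
  - The underside is about 8 cm above the rim.
  - The tool is vertical and the tray looks the same in the wrist camera as when it first left the ledges, so it has not tipped.
  - About 0.5 kg is carried with almost no tilting moment.
  - All three cartridges are standing.
  - The jar, tape measure and spectacle case look where they were. The arm hid the cup and most of the caliper and notebook in the last pictures, but nothing went near them.
- **Disagreements:** The fingers read 10 mm open on the 12 mm bar. The wrist and top cameras differed by about 2 mm on the bar position, and I used the wrist camera's.

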